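# Refit the warmer's control knob and hold it pushed in

## Task

The control knob of the counter-top cake warmer has come off and stands on the yellow cake board. Pick it up, turn it so that its white pointer points the same way as the white mark on the shaft's dial, push it fully home on the D-shaped shaft, then push on so that knob and spring-loaded shaft go all the way in, and finish while still holding the knob pushed in: do not let go. Leave the ribbon spool, the scraper and the tray of cake where they are.

Things in the scene. Friction and masses are not known exactly. Their poses are not given: they have to be found in the camera images.
- knob: Black control knob, 50 to 85 g, bore down on the board. Origin: centre of its underside; z up its axis; x towards its white pointer. Skirt 46 mm across, 22 mm high. Bore in the underside 18 mm deep, D-shaped: 20 mm across the round, its flat on the +x side, 3.5 mm from the axis (1 mm clearance to the shaft all round).
- knob_bar (a point): Middle of the knob's grip bar, 32 mm above the knob's origin, same axes. The bar is 44 mm long (x), 12 mm wide (y) and 20 mm high, standing on the skirt. A white stripe 8 mm wide runs along its top from the middle to the +x end and down the +x side: the pointer.
- shaft_top (a point): Centre of the top end of the upright brass D-shaft; z up, x towards its flat. 18 mm diameter, flat 2.5 mm from the axis, top 4 mm tapered to 13 mm. It stands 30 mm above the warmer's top when not pressed. Knob fully home: the knob's origin is 18 mm below this point and its x axis lies along this x axis.
- dial_mark (a point): Outer end of the white radial mark on the shaft's dial, a black disc 68 mm across, 2 mm thick, round the shaft's foot. The mark is 8 mm wide, runs 13 to 33 mm from the axis and lies on the side of the shaft's flat. Dial and shaft turn together, stiffly (0.3 N m), so they stay put unless forced.
- shaft (a joint): How far the D-shaft is pressed down into the warmer, m: 0 released, 0.006 fully in (hard stop). A spring pushes it back up: 4 N to start it moving, 10 N fully in; it comes back if let go. With the knob home and the shaft fully in, the knob's underside is still 4 mm above the dial.
- warmer: Fixed stainless steel counter-top cake warmer, 170 (x) by 280 (y) by 70 mm high, origin at the centre of its underside. The shaft's axis is at x = -15, y = -75 mm of it; a flat aluminium lid 124 mm across and at most 14 mm tall with its black button lies on top at y = +60 mm.
- board: Fixed yellow cake board on which the knob stands, 150 by 150 mm, 6 mm thick, origin at the centre of its underside.
- spool: Loose gold ribbon spool with black flanges, standing, 68 mm across, 90 mm high, origin at the centre of its underside. Leave alone.
- scraper: Loose scraper with white round handle and steel blade lying on the counter, 235 mm long along its x (blade at +x), about 28 mm high, origin near the middle on the underside. Leave alone.
- cake_tray: Loose aluminium tray with brown cake slices, 180 (x) by 130 (y) mm, about 70 mm high, origin at the centre of its underside. Leave alone.
- knob_pointer (a point): Outer upper end of the knob's white pointer stripe: 23 mm from the knob's axis along its +x, 42 mm above its origin. With the knob properly on, it lies 10 mm inward of the dial mark's outer end, seen from above.
Not all that is in view belongs to the job. What is shaped like the knob but green or orange is not meant.

How it is judged:
By the outcome, as a careful person would: the job done as asked, in the order asked, and still so for the second after the job is handed in, while the arm keeps its last pose, push and grip.
It also fails if it takes over 38 s, if anything falls off the work surface, if the arm or the gripper's body presses on something with over 40 N, if the wrist force passes 120 N, or if a joint passes its speed limit or range.

## Robot

A 6-joint arm with a two-finger parallel gripper is mounted at the origin on the work surface. World frame = base frame: x ahead of the robot, y to its left, z up, the work surface at z = 0. Lengths are in mm, angles in rad, forces in N, time in s.
With the tool pointing down it reaches from about 275 to 750 mm from the base axis. Payload 10.2 kg.
Tool frame: the origin (TCP) lies between the finger pads; the fingertips stand 17 mm ahead of it and the grasp point (between the pads) lies 2 mm behind it (tips_ahead is the distance from the TCP to the fingertips, in mm); z points along the fingers, y is the line along which they close (so a half turn about z gives the same grasp; the last joint's range is limited). The gripper opens to 85 mm and grips with 20 to 120 N. Pads are 22 mm wide; open, the fingers measure 114 mm over their backs; the gripper's body (76 mm by 85 mm) begins 54 mm behind the grasp point. The pads swing forward as they close: fully open they stand 13 mm farther back than shut.
Start: joints at [-1.331, 0.313, 1.498, -0, 1.331, -0.223], TCP at [234.378, -469.785, 223.394] pointing down, gripper open.
Joint ranges: [-2.94, 2.94], [-0.97, 2.17], [0.19, 2.56], [-1.23, 4.37], [0.02, 3.11], [-2.88, 2.88]. Speed limits (rad/s): [2.39, 2.39, 3.01, 3.14, 3.14, 3.14].

## Interface

Orientations are given as a unit quaternion [w, x, y, z].
In Python, from rig import sense, capture, finish_job, boxes_of, tips_ahead gives the robot as it stands.
- The arm moves only by the tool drive_tool, never from a script. Its argument "commands" is text: rows parted by semicolons, each of 7 numbers parted by spaces: the shift along the world's x, y, z in units of 0.1 m (1.0 is 0.1 m), then the turn, a rotation vector about the world's x, y, z in units of pi/4 rad (1.0 is pi/4 rad), then the opening in per cent of the stroke, from 0 (shut) to 100 (fully open). A call has 1 to 20 rows; each row shifts and turns the commanded pose from where the row before left it; what a row does not reach is not made up. A row lasts 1/12 s, in which the tool goes at most 41.7 mm and 7.16 degrees, less where a joint would pass 70% of its speed; a pose out of reach is approached as far as the arm can. A call with a number of a shift or a turn outside -1 to 1 is refused whole. A call with a gripper value outside its range is refused whole. The fingers move at their own pace and stop on an object; "force" is the grip in N (left out, the last holds). Time passes only in rows, so rows that do not move let the fingers close. It gives the time, the measured TCP pose, the force, the opening and the grip force at its end, in the units of the state.
- sense(): the state, without advancing time (a new reading comes with each control period).
- capture(name): name is "scene" or "side" or "wrist"; returns a dict with "pixels" (480x640x3 uint8, blue, green, red), "fov_y" (degrees; the focal length in pixels is half the picture's height over the tangent of half this angle, whatever the lens; pixels are square), "cx", "cy" (the principal point, pixels), "position" and "attitude" of the camera in the world; the wrist camera has in their place "tool_from_camera" (4x4, takes a point from camera to tool coordinates, whose origin is the TCP and whose axes are the flange's). Camera axes: x right, y down, z forward; pixel columns grow to the right and rows downward; lengths in mm; the calibration is good to about 2 mm. A picture is of the moment at which its call begins: read the wrist's pose just before it. There is no depth.
- finish_job(): hands the job in; it is judged then, once.
Trained networks look in a picture, given as the dict that the camera call returned (one of the last four; its "shot" number tells which), for a name from the list of things; names that differ only in an ending like _2 or _b are one class to them, and where a whole thing is asked for, a point or a joint stands for the part that bears it (a point fixed in the world has none). Each returns a list of dicts, best first, with "confidence" (0 to 1); they miss things now and then, are a little off and sometimes report something else, mostly with a low value. They report only what shows in the picture. A call takes as long as a camera call. They do not tell look-alikes from the thing itself.
- boxes_of(picture, name): "position" ([column, row] in pixels, amid what is visible of it).
The state is a dict: "time_s": time; "joints": joint angles; "dq": joint speeds; "tau": joint torques, N m; "eef_pos": TCP position; "ee_rot": TCP orientation; "force": force on the tool from outside, world axes, zero at the start; "wrist_torque": the same for the moment, N m; "grip_width": opening from 0.0 (shut) to 1.0 (fully open); "grip_force": force on a finger pad.
Only numpy, scipy, OpenCV 4.12 (cv2) and the standard library are available. Lean on these libraries where they do the work, as an engineer would, in place of code of your own. Each camera call takes 0.05 s, during which the arm holds its last target. There are 200 camera calls.

## Working session

There is one attempt and no reset: what is moved stays moved. The work goes in short steps, Python scripts to look and compute and a tool call to move; the robot and the scene stay as the last step left them, time stands still between calls to the robot, and variables do not carry over. Pictures are saved under pics/ and viewed, at most 10 in all, crops included, and the job is handed in when it is done.

Besides the shell and the picture viewer there is one more tool, called after "Call:" by a JSON object that holds its "op" and its "data", one argument or row to a line. drive_tool: Moves the arm, as the interface text tells. Shifts and turns lie within -1 to 1; 1 stands for 0.1 m of shift or pi/4 rad of turn. Its arguments: {"type":"object","properties":{"commands":{"type":"string"},"force":{"type":"number"}},"required":["commands"]}

```bash
mkdir -p pics; cat > h.py <<'E'
import numpy as np, cv2
from scipy.spatial.transform import Rotation as R
from rig import sense, capture, finish_job, boxes_of, tips_ahead
def q2R(q): return R.from_quat([q[1],q[2],q[3],q[0]]).as_matrix()
def cam(p, s=None):
    f=240/np.tan(np.radians(p["fov_y"])/2)
    if "position" in p:
        A=np.array(p["attitude"],float); A=A if A.shape==(3,3) else q2R(A); o=np.array(p["position"],float)
    else:
        T=np.array(p["tool_from_camera"]); Rt=q2R(s["ee_rot"]); A=Rt@T[:3,:3]; o=Rt@T[:3,3]+np.array(s["eef_pos"])
    return f,p["cx"],p["cy"],o,A
def at_z(c,px,z):
    f,cx,cy,o,A=c; d=A@np.array([(px[0]-cx)/f,(px[1]-cy)/f,1]); return o+d*(z-o[2])/d[2]
def proj(c,P):
    f,cx,cy,o,A=c; v=A.T@(np.array(P,float)-o); return np.array([cx+f*v[0]/v[2],cy+f*v[1]/v[2]])
def tri(cs,pxs):
    M=np.zeros((3,3));b=np.zeros(3)
    for c,px in zip(cs,pxs):
        f,cx,cy,o,A=c; d=A@np.array([(px[0]-cx)/f,(px[1]-cy)/f,1]); d/=np.linalg.norm(d); Q=np.eye(3)-np.outer(d,d); M+=Q;b+=Q@o
    return np.linalg.solve(M,b)
E
python3 - <<'E'
from h import *
s=sense();print(s)
for n in ["scene","side","wrist"]:
    p=capture(n);cv2.imwrite(f"pics/{n}0.png",p["pixels"]);c=cam(p,s);print(n,c[0],c[3].round(),c[4].round(2).tolist())
    for k in ["knob","shaft_top","dial_mark","warmer","board","spool","cake_tray","scraper"]:
        print(k,[(np.round(b["position"]).tolist(),round(b["confidence"],2)) for b in boxes_of(p,k)])
E
```

```text
{'time_s': 0.0, 'joints': array([-1.33141053e+00,  3.13446640e-01,  1.49843544e+00, -8.18234015e-07,
        1.33095501e+00, -2.23400421e-01]), 'dq': array([3.97212587e-05, 1.04485422e-03, 2.95033544e-04, 9.11589423e-04,
       7.66944464e-04, 5.62556325e-04]), 'tau': array([ 3.34815013e-04, -4.12267613e+01, -2.59744012e+01, -1.80356988e-04,
        4.08674794e-03,  1.43564034e-05]), 'eef_pos': array([ 234.30931279, -469.52804719,  222.83740563]), 'ee_rot': array([-6.22194346e-04,  9.73347642e-01,  2.29333775e-01, -5.37046923e-06]), 'force': array([-0.17962867, -0.26220892, -0.42229357]), 'wrist_torque': array([-0.03795691, -0.00848444, -0.04413732]), 'grip_force': 0.0, 'grip_width': 1.00392058954164}
scene 611.0827313608279 [1157. -884.  911.] [[0.84, 0.35, -0.42], [0.55, -0.51, 0.67], [0.02, -0.79, -0.62]]
knob [([251.0, 303.0], 0.94), ([285.0, 259.0], 0.81), ([187.0, 288.0], 0.59), ([325.0, 316.0], 0.58)]
shaft_top []
dial_mark []
warmer [([331.0, 206.0], 0.7)]
board [([261.0, 316.0], 0.81)]
spool [([375.0, 290.0], 0.72), ([262.0, 314.0], 0.44)]
cake_tray [([379.0, 160.0], 0.96), ([261.0, 314.0], 0.5)]
scraper [([171.0, 401.0], 0.67)]
side 481.59124793991833 [289. 800. 748.] [[-0.93, -0.24, 0.28], [-0.37, 0.55, -0.75], [0.02, -0.8, -0.6]]
knob [([408.0, 227.0], 0.9), ([338.0, 254.0], 0.82), ([287.0, 216.0], 0.67), ([348.0, 219.0], 0.54)]
shaft_top [([338.0, 279.0], 0.64)]
dial_mark [([335.0, 285.0], 0.86), ([347.0, 221.0], 0.68)]
warmer [([305.0, 324.0], 0.74), ([338.0, 277.0], 0.18)]
board [([345.0, 228.0], 0.74), ([251.0, 447.0], 0.41)]
spool [([247.0, 225.0], 0.6)]
cake_tray [([250.0, 448.0], 0.85)]
scraper [([373.0, 176.0], 0.64)]
wrist 387.05295923218165 [ 296. -439.  373.] [[0.45, -0.86, -0.24], [-0.9, -0.43, -0.12], [-0.0, 0.27, -0.96]]
knob []
shaft_top []
dial_mark []
warmer []
board []
spool []
cake_tray []
scraper [([422.0, 2.0], 0.39)]
```

View pics/scene0.png

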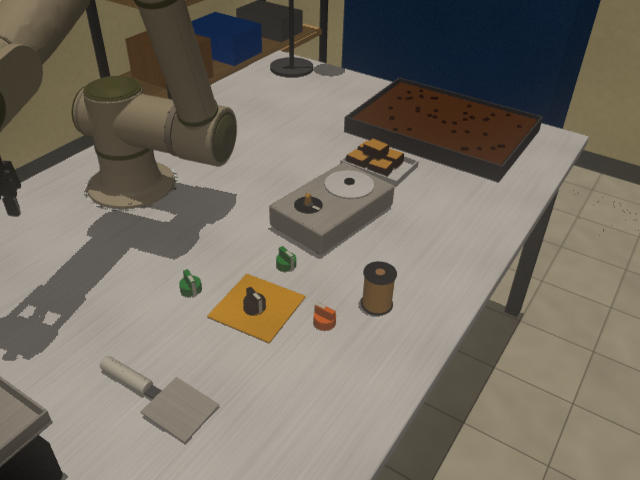

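View pics/side0.png

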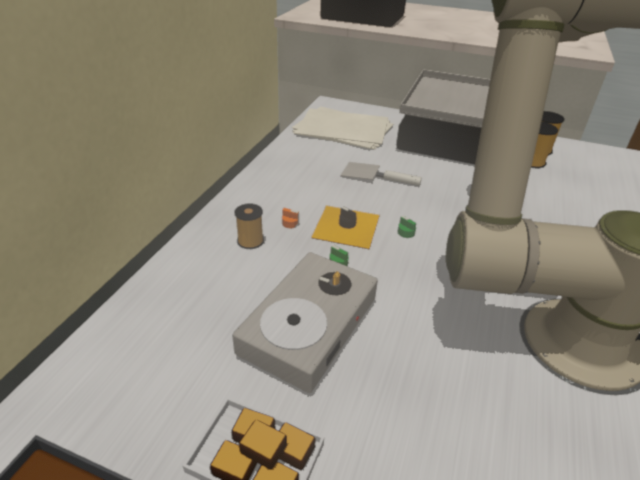

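Candidates in the scene view: the black knob on the yellow board at (254,301), green look-alikes at (286,259) and (190,284), and an orange one at (325,316). I choose the black one, at side (348,219). The shaft is at scene (308,202) and side (336,281). The spool is at scene (378,290), the scraper at (160,400) and the tray at (379,160).

```bash
python3 - <<'E'
from h import *
s=sense()
a=capture("scene");b=capture("side");A=cam(a);B=cam(b)
print("knob",tri([A,B],[(254,301),(348,219)]).round(1), at_z(A,(254,303),28),at_z(B,(348,219),28))
print("shaft",tri([A,B],[(308,203),(336,281)]).round(1), at_z(A,(308,205),72),at_z(B,(335,284),72))
for n,p,q in [("spool",(379,290),(249,226)),("g1",(286,259),(339,256)),("g2",(190,284),(407,227)),("or",(325,316),(290,217))]: print(n,tri([A,B],[p,q]).round())
crop=lambda im,x,y,w:cv2.resize(im[y-w:y+w,x-w:x+w],(390,390),interpolation=cv2.INTER_CUBIC)
cv2.imwrite("pics/crop1.png",np.vstack([np.hstack([crop(a["pixels"],254,301,25),crop(a["pixels"],308,202,25)])]))
E
```

```text
knob [ 561.  -187.1   20.8] [ 569.99262246 -197.17251014   28.        ] [ 557.87744437 -177.70429376   28.        ]
shaft [496.7 104.   74.4] [501.6378333  100.48259477  72.        ] [494.57057676 109.41675511  72.        ]
spool [768. -33.  42.]
g1 [535. -39.  18.]
g2 [ 413. -220.   16.]
or [ 704. -138.   18.]
```

View pics/crop1.png

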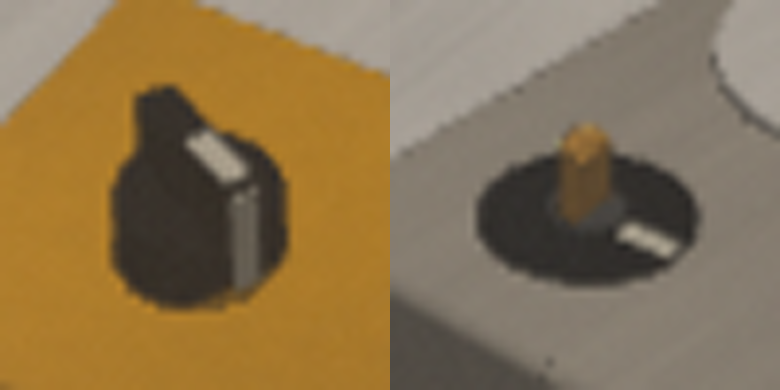

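The left crop is the black knob with its white stripe toward the lower right (yaw about -17°). The right crop is the D-shaft, with the dial mark to the right (yaw about 0°). I'm moving above the knob for a closer look.

Call:
{"op": "drive_tool", "data": {
  "commands": "0.27 0.235 -0.03 0 0 -0.08 100;0.27 0.235 -0.03 0 0 -0.08 100;0.27 0.235 -0.03 0 0 -0.08 100;0.27 0.235 -0.03 0 0 -0.08 100;0.27 0.235 -0.03 0 0 -0.08 100;0.27 0.235 -0.03 0 0 -0.08 100;0.27 0.235 -0.03 0 0 -0.08 100;0.27 0.235 -0.03 0 0 -0.08 100;0.27 0.235 -0.03 0 0 -0.08 100;0.27 0.235 -0.03 0 0 -0.08 100;0.27 0.235 -0.03 0 0 -0.08 100;0.27 0.235 -0.03 0 0 -0.08 100;0 0 0 0 0 0 100;0 0 0 0 0 0 100",
  "force": 60
}}

```text
time_s: 2.62
eef_pos: [559.0, -186.5, 186.8]
ee_rot: [-0.0, 0.99, -0.144, -0.0]
force: [-0.8, -0.3, -0.1]
grip_width: 0.998
grip_force: 0.0
```

```bash
cat > look.py <<'E'
from h import *
import sys
s=sense();p=capture("wrist");c=cam(p,s);cv2.imwrite(sys.argv[1],p["pixels"])
Rt=q2R(s["ee_rot"]);print(s["time_s"],s["eef_pos"].round(1),"yaw",np.degrees(np.arctan2(Rt[1,0],Rt[0,0])).round(2),"zax",Rt[:,2].round(4),s["joints"].round(2))
for k in sys.argv[2:]: print(k,[(np.round(b["position"],1).tolist(),round(b["confidence"],2)) for b in boxes_of(p,k)])
E
python3 look.py pics/w1.png knob knob_pointer knob_bar
```

```text
2.6167 [ 559.  -186.5  186.8] yaw -16.52 zax [-7.e-04  3.e-04 -1.e+00] [-0.52  0.48  1.35 -0.    1.31  1.34]
knob [([201.8, 53.2], 0.73), ([319.0, 210.2], 0.68), ([162.5, 286.9], 0.68), ([394.5, 354.5], 0.59), ([612.4, 65.3], 0.16)]
knob_pointer [([319.2, 213.7], 0.74), ([163.6, 287.5], 0.73), ([200.1, 53.4], 0.72), ([395.1, 355.1], 0.59)]
knob_bar [([393.7, 354.5], 0.91), ([320.2, 214.8], 0.8), ([201.0, 54.4], 0.8), ([162.4, 284.3], 0.79)]
```

View pics/w1.png

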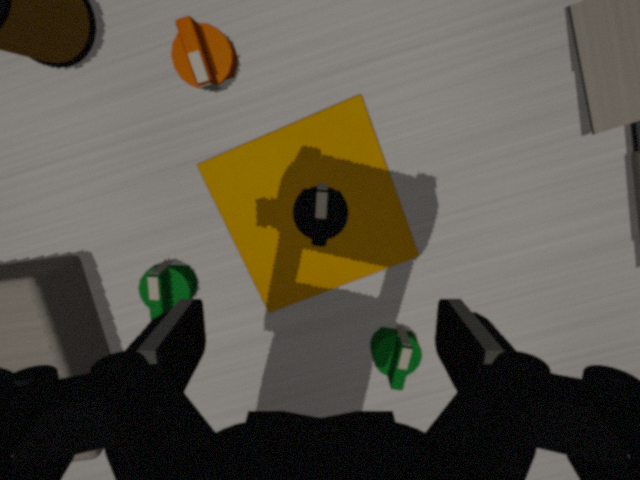

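The wrist view shows the black knob at (320,213) on the yellow board with its stripe pointing up the picture (tool +x). Green look-alikes are at (165,290) and (397,352), orange at (203,55). Next I measure the stripe and the skirt.

```bash
python3 - <<'E'
from h import *
s=sense();p=capture("wrist");c=cam(p,s);im=p["pixels"].astype(int)
cx,cy=320,213;w=45;sub=im[cy-w:cy+w,cx-w:cx+w]
mx=sub.max(2);mn=sub.min(2)
white=((mx-mn<45)&(mn>65)).astype(np.uint8)
sat=mx-mn
dark=((mx<60)).astype(np.uint8)
n,l,st,ce=cv2.connectedComponentsWithStats(white);print(st,ce.round(1))
for i in range(1,n):
  if st[i,4]>60:
    pts=np.argwhere(l==i)[:,::-1]+[cx-w,cy-w]
    r=cv2.minAreaRect(pts.astype(np.float32));bx=cv2.boxPoints(r);print(r)
    P=np.array([at_z(c,q,48)[:2] for q in bx]);print(P.round(1))
    # fit in metric
    M=np.array([at_z(c,q,48)[:2] for q in pts]);m=M.mean(0);u=np.linalg.svd(M-m)[2][0];u*=np.sign(u[0]);t=(M-m)@u;print("mean",m.round(1),"yaw",np.degrees(np.arctan2(u[1],u[0])).round(1),t.min().round(1),t.max().round(1))
k=sub.reshape(-1,3);print(np.percentile(mx[30:60,30:60],[10,30,50]))
u8=cv2.morphologyEx(((mx<45)).astype(np.uint8),cv2.MORPH_OPEN,np.ones((3,3)));n,l,st,ce=cv2.connectedComponentsWithStats(u8)
i=1+np.argmax(st[1:,4]);print(st[i],ce[i]+[cx-w,cy-w])
cs=cv2.findContours((l==i).astype(np.uint8),0,1)[0][0][:,0]+[cx-w,cy-w]
print("minbox on skirt z~20",[at_z(c,q,28)[:2].round(1) for q in [(cs[:,0].min(),cy),(cs[:,0].max(),cy)]], cs.min(0),cs.max(0))
for q in [(320,213)]: print("z28",at_z(c,q,28))
E
```

```text
[[   0    0   90   90 7928]
 [  38   24   10   25  172]] [[44.5 44.7]
 [42.2 35.9]]
((317.1323547363281, 203.77940368652344), (8.513311386108398, 24.08270263671875), 4.398705005645752)
[[ 565.3 -183.9]
 [ 582.5 -190.6]
 [ 580.2 -196.6]
 [ 562.9 -189.9]]
mean [ 572.7 -190.3] yaw -19.7 -9.3 9.2
[ 3.  9. 14.]
[  15   18   54   59 2054] [316.42599805 214.61781889]
minbox on skirt z~20 [array([ 568.4, -165.7]), array([ 555.9, -207.1])] [290 186] [343 244]
z28 [ 561.35422646 -189.10685158   28.        ]
```

Call:
{"op": "drive_tool", "data": {
  "commands": "0.03 0.00 -0.3 0 0 -0.08 60;0 0 -0.3 0 0 0 50;0 0 -0.2 0 0 0 50;0 0 -0.1 0 0 0 50;0 0 0 0 0 0 50;0 0 0 0 0 0 50;0 0 0 0 0 0 50"
}}

```text
time_s: 3.45
eef_pos: [562.0, -188.4, 99.1]
ee_rot: [0.0, 0.984, -0.176, 0.001]
force: [0.0, 1.0, -0.9]
grip_width: 0.5
grip_force: 0.0
```

```bash
python3 look.py pics/w2.png knob_bar; python3 -c "
import rig
print(rig.tips_ahead)
try: print(rig.tips_ahead())
except Exception as e: print(e)"
```

```text
3.45 [ 562.  -188.4   99.1] yaw -20.3 zax [ 0.0024 -0.0014 -1.    ] [-0.52  0.58  1.44 -0.    1.12  1.4 ]
knob_bar [([116.3, 335.4], 0.87), ([318.2, 250.1], 0.84), ([141.1, 46.0], 0.64)]
17.0
'float' object is not callable
```

View pics/w2.png

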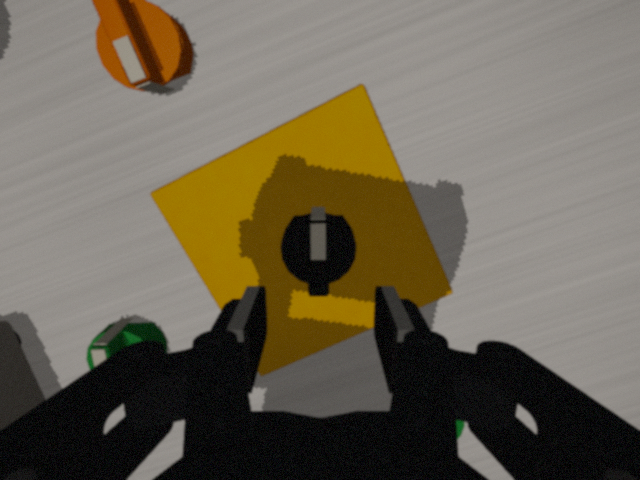

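The knob is at (318,250) with its stripe upright between the fingers, so I descend and grip.

Call:
{"op": "drive_tool", "data": {
  "commands": "0 0.015 -0.25 0 0 0 50;0 0 -0.2 0 0 0 50;0 0 -0.06 0 0 0 50;0 0 0 0 0 0 50;0 0 0 0 0 0 50;0 0 0 0 0 0 0;0 0 0 0 0 0 0;0 0 0 0 0 0 0;0 0 0 0 0 0 0;0 0 0 0 0 0 0;0 0 0 0 0 0 0;0 0 0 0 0 0 0",
  "force": 80
}}

```text
time_s: 4.55
eef_pos: [561.4, -186.3, 46.4]
ee_rot: [-0.0, 0.984, -0.176, 0.0]
force: [-0.5, -0.3, 0.4]
grip_width: -0.003
grip_force: 0.0
```

```bash
python3 look.py pics/w3.png knob_bar; python3 -c "
from h import *
p=capture('side');cv2.imwrite('pics/s1.png',p['pixels'])
q=capture('wrist');a=p['pixels'][180:260,300:400];cv2.imwrite('pics/w3b.png',np.hstack([cv2.resize(q['pixels'],(400,300)),cv2.resize(a,(375,300),interpolation=2)]))"
```

```text
4.55 [ 561.4 -186.3   46.4] yaw -20.28 zax [ 0.  0. -1.] [-0.52  0.64  1.48  0.    1.01  1.41]
knob_bar [([322.2, 264.9], 0.7), ([95.7, 29.6], 0.63), ([70.2, 382.7], 0.56)]
```

View pics/w3b.png

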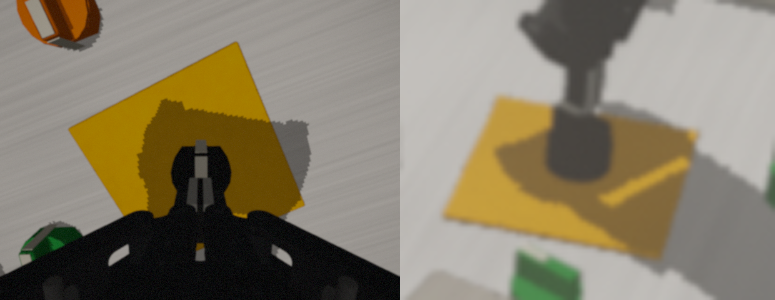

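```bash
python3 - <<'E'
from h import *
s=sense();p=capture("wrist");c=cam(p,s);Rt=q2R(s["ee_rot"]);o=s["eef_pos"]
for n,v in [("tcp",(0,0,0)),("tips",(0,0,17)),("tipfront",(11,0,17)),("tipback",(-11,0,17)),("grasp",(0,0,-2)),("gf",(11,0,-2))]: print(n,proj(c,o+Rt@np.array(v)).round(0))
u=Rt[:,0]
print("knob pred: stripe inner/outer, bar back",[proj(c,np.array([562,-186.5,48])+k*u).round() for k in (0,22,-22)], "foot",proj(c,np.array([562,-186.5,6])+23*u).round(),"skirt sides",[proj(c,np.array([562,-186.5,28])+k*Rt[:,1]).round() for k in (-23,23)])
cv2.imwrite("pics/w3c.png",cv2.resize(p["pixels"][180:420,200:440],(600,600),interpolation=2))
print(p["tool_from_camera"].round(3) if hasattr(p["tool_from_camera"],'round') else p["tool_from_camera"])
E
```

```text
tcp [322. 299.]
tips [321. 284.]
tipfront [321. 261.]
tipback [321. 305.]
grasp [322. 301.]
gf [322. 276.]
knob pred: stripe inner/outer, bar back [array([322., 299.]), array([322., 249.]), array([322., 346.])] foot [321. 222.] skirt sides [array([272., 281.]), array([371., 281.])]
[[-1.00000e-03 -9.63000e-01 -2.68000e-01  6.81610e+01]
 [ 1.00000e+00 -1.00000e-03 -0.00000e+00 -5.93000e-01]
 [ 0.00000e+00 -2.68000e-01  9.63000e-01 -1.49872e+02]
 [ 0.00000e+00  0.00000e+00  0.00000e+00  1.00000e+00]]
```

View pics/w3c.png

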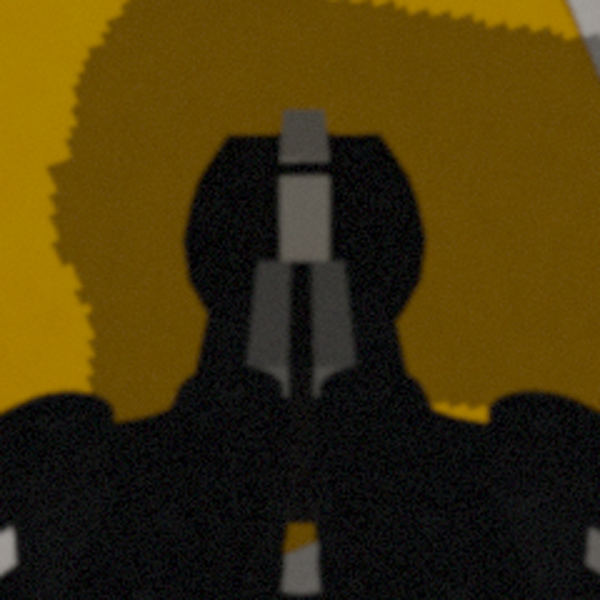

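```bash
python3 - <<'E'
from h import *
im=cv2.imread("pics/s1.png");B=cam(capture("side"))
for z in (6,28,40,48,55,60,65): print(z,proj(B,(561.5,-186.4,z)).round(1))
print([proj(B,(561.5+22*.94,-186.4-22*.35,48)).round(1),proj(B,(561.5-22*.94,-186.4+22*.35,48)).round(1)])
cv2.imwrite("pics/s1c.png",cv2.resize(im[180:240,310:390],(800,600),interpolation=2))
E
```

```text
6 [347.1 223.7]
28 [347.7 216.9]
40 [348.  213.1]
48 [348.3 210.5]
55 [348.4 208.3]
60 [348.6 206.6]
65 [348.7 205. ]
[array([341.6, 207.1]), array([355., 214.])]
```

View pics/s1c.png

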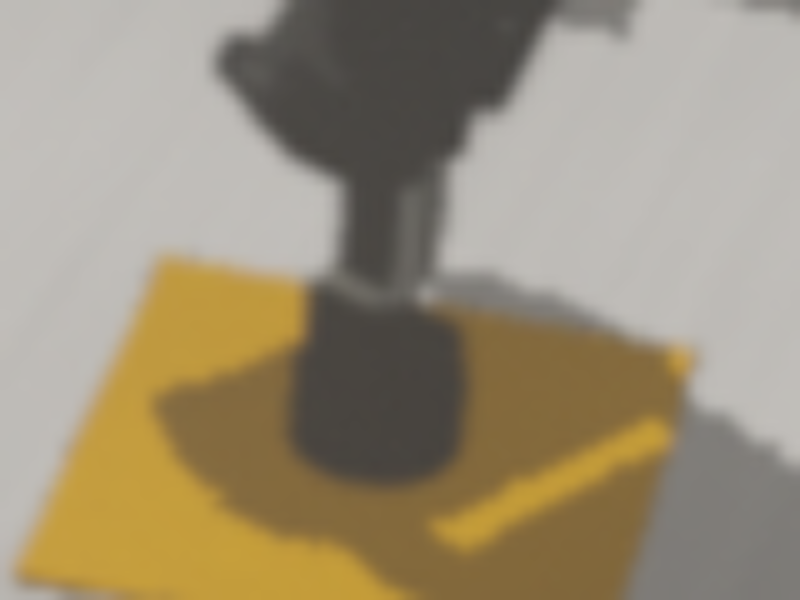

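Both views show the fingers shut just on top of the bar, with the tips at about z=48. They stand shorter than I took them to be, and the knob hasn't moved. I open, go 16 mm lower, and grip again.

Call:
{"op": "drive_tool", "data": {
  "commands": "0 0 0.03 0 0 0 45;0 0 0 0 0 0 45;0 0 0 0 0 0 45;0 0 0 0 0 0 45;0 0 0 0 0 0 45;0 0 -0.1 0 0 0 45;0 0 -0.09 0 0 0 45;0 0 0 0 0 0 45;0 0 0 0 0 0 45;0 0 0 0 0 0 0;0 0 0 0 0 0 0;0 0 0 0 0 0 0;0 0 0 0 0 0 0;0 0 0 0 0 0 0;0 0 0 0 0 0 0;0 0 0 0 0 0 0",
  "force": 80
}}

```text
time_s: 6.18
eef_pos: [561.6, -186.5, 30.8]
ee_rot: [0.0, 0.984, -0.176, 0.0]
force: [-0.3, -1.5, 3.8]
grip_width: 0.108
grip_force: 80.7
```

Gripped at 80 N. I lift, carry, turn by about 20°, and stop short of the shaft so the wrist camera can see it.

Call:
{"op": "drive_tool", "data": {
  "commands": "0 0 0.2 0 0 0 0;0 0 0.35 0 0 0 0;0 0 0.35 0 0 0 0;-0.05 0.1 0.3 0 0 0.05 0;-0.15 0.25 0.2 0 0 0.05 0;-0.15 0.3 0.14 0 0 0.05 0;-0.15 0.32 0 0 0 0.05 0;-0.15 0.32 0 0 0 0.05 0;-0.15 0.32 0 0 0 0.05 0;-0.15 0.32 0 0 0 0.05 0;-0.15 0.32 0 0 0 0.05 0;-0.15 0.3 0 0 0 0.05 0;-0.12 0.25 0 0 0 0 0;-0.05 0.1 0 0 0 0 0;0 0 0 0 0 0 0;0 0 0 0 0 0 0;0 0 0 0 0 0 0"
}}

```text
time_s: 7.6
eef_pos: [420.0, 102.8, 184.3]
ee_rot: [0.0, 1.0, -0.001, 0.0]
force: [0.2, 0.0, -0.4]
grip_width: 0.113
grip_force: 80.1
```

```bash
python3 look.py pics/w4.png dial_mark shaft_top knob
```

```text
7.6 [420.  102.8 184.3] yaw -0.09 zax [ 1.e-04 -3.e-04 -1.e+00] [-0.03  0.15  1.82 -0.    1.18  1.54]
dial_mark [([310.3, 117.3], 0.9)]
shaft_top [([310.6, 120.2], 0.66)]
knob [([501.4, 67.3], 0.97), ([319.2, 274.8], 0.81)]
```

View pics/w4.png

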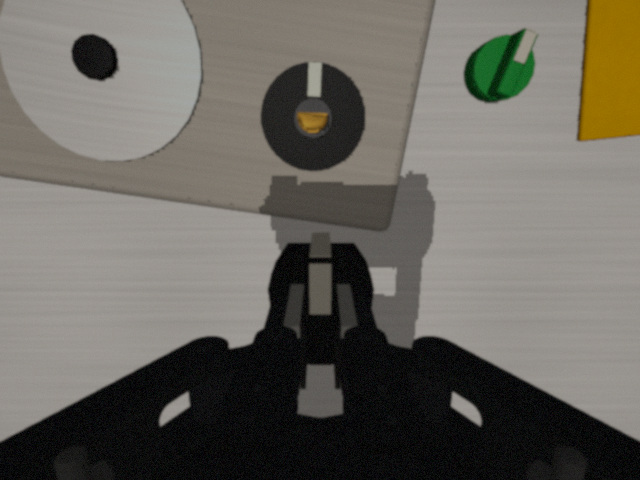

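The wrist view shows the knob held at (320,290) with its pointer up. The dial is at (313,116), its mark at (315,80) and the brass shaft at (313,120). The lid is at (95,80), well clear. I measure the dial, mark and stripe.

```bash
python3 - <<'E'
from h import *
s=sense();p=capture("wrist");c=cam(p,s);im=p["pixels"].astype(int);Rt=q2R(s["ee_rot"]);o=s["eef_pos"]
mx=im.max(2);mn=im.min(2)
def comp(mask,x,y):
    n,l=cv2.connectedComponents(mask.astype(np.uint8));d=np.argwhere(l>0)[:,::-1]
    q=d[np.argmin(((d-[x,y])**2).sum(1))];return np.argwhere(l==l[q[1],q[0]])[:,::-1]
# dial
roi=np.zeros_like(mx,bool);roi[55:178,252:372]=1
d=comp((mx<75)&roi,280,116);h=cv2.convexHull(d.astype(np.float32))[:,0]
M=np.array([at_z(c,q,72)[:2] for q in h])
from scipy.optimize import least_squares
r=least_squares(lambda v:np.hypot(M[:,0]-v[0],M[:,1]-v[1])-v[2],[500,104,34],loss="soft_l1");C=r.x[:2];print("dial",r.x.round(2),np.abs(r.fun).mean().round(2))
def line(pts,z):
    M=np.array([at_z(c,q,z)[:2] for q in pts]);m=M.mean(0);u=np.linalg.svd(M-m)[2][0];u*=np.sign(u[0]);t=(M-m)@u
    return m,np.degrees(np.arctan2(u[1],u[0])),t.min(),t.max()
roi[:]=0;roi[58:100,300:330]=1
mk=comp((mn>130)&roi,315,80);L=line(mk,72);print("mark",L,len(mk)); v=L[0]-C;print("mark from centre yaw",np.degrees(np.arctan2(v[1],v[0])).round(2),np.hypot(*v).round(1))
roi[:]=0;roi[264:316,305:336]=1
st=comp((mn>70)&roi,320,285)
kz=o[2]-30.8+48;K=line(st,kz);print("knob stripe",K,len(st))
u=np.array([np.cos(np.radians(K[1])),np.sin(np.radians(K[1]))]);outer=K[0]+K[3]*u
print("knob axis from outer end -22.5:",outer-22.5*u,"tcp",o)
roi[:]=0;roi[95:140,290:340]=1
br=comp((im[:,:,2]-im[:,:,0]>60)&roi,313,120);print("brass",br.min(0),br.max(0),br.mean(0),"pred top ctr z100",proj(c,[*C,100]).round(1),"foot",proj(c,[*C,72]).round(1))
print("skirt pred",[proj(c,[*(K[0]-11*u),kz-20]+k*Rt[:,1]).round(0) for k in (-23,23)])
E
```

```text
dial [496.21 107.78  33.45] 0.1
mark (array([520.01708904, 106.77892106]), np.float64(-2.739313269345968), np.float64(-9.594123241925416), np.float64(9.45432816344301)) 367
mark from centre yaw -2.41 23.8
knob stripe (array([431.94414871, 103.51002249]), np.float64(-0.2930484595441795), np.float64(-9.912977802531595), np.float64(9.582781358313081)) 991
knob axis from outer end -22.5: [419.02709903 103.57608939] tcp [419.74971227 102.9548351  184.27748635]
brass [298 112] [326 132] [311.98336798 120.49272349] pred top ctr z100 [312.1 116. ] foot [313.  117.6]
skirt pred [array([266., 294.]), array([374., 294.])]
```

Shaft axis at (496.2,107.8), mark yaw -2.6°. Knob axis at about (419.3,103.4), yaw -0.3°. I move 77 mm in x and 4.4 mm in y, turn -2.3°, and lower the knob to just above the shaft.

Call:
{"op": "drive_tool", "data": {
  "commands": "0.25 0.014 0 0 0 -0.02 0;0.3 0.015 0 0 0 -0.02 0;0.17 0.012 -0.1 0 0 -0.01 0;0.05 0.003 -0.2 0 0 0 0;0 0 -0.15 0 0 0 0;0 0 -0.1 0 0 0 0;0 0 0 0 0 0 0;0 0 0 0 0 0 0;0 0 0 0 0 0 0"
}}

```text
time_s: 8.6
eef_pos: [496.8, 108.0, 130.4]
ee_rot: [-0.0, 1.0, -0.02, 0.001]
force: [0.5, -0.1, 0.3]
grip_width: 0.113
grip_force: 80.1
```

```bash
python3 - <<'E'
from h import *
s=sense();print(s["time_s"],s["eef_pos"].round(1),s["force"].round(1),s["wrist_torque"].round(2))
a=capture("scene");b=capture("side");A=cam(a);B=cam(b)
def cr(p,c):
    x,y=proj(c,[496,108,95]).round().astype(int);return cv2.resize(p["pixels"][y-35:y+35,x-28:x+28],(400,500),interpolation=2)
cv2.imwrite("pics/hov.png",np.hstack([cr(a,A),cr(b,B)]))
E
```

```text
8.6 [496.8 108.  130.4] [ 0.5 -0.1  0.3] [ 0.05 -0.09  0.04]
```

View pics/hov.png

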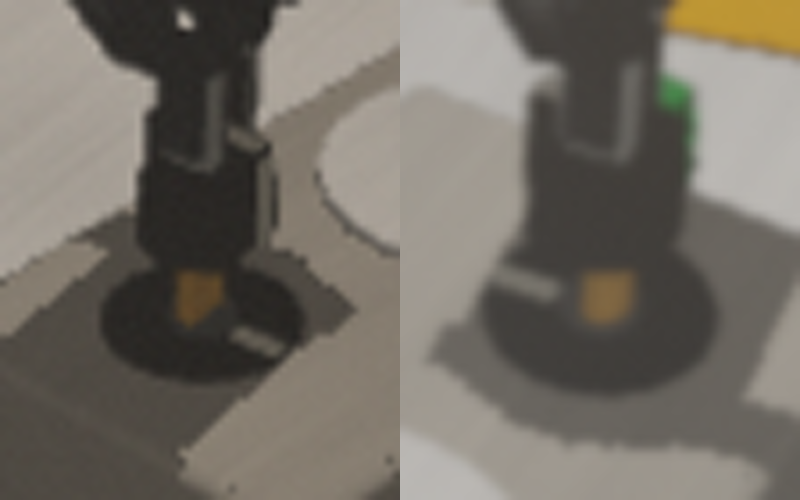

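Both views show the knob centred over the shaft: scene skirt centre 196 against shaft 199, side 607 against 608 (crop pixels). I lower it gently.

Call:
{"op": "drive_tool", "data": {
  "commands": "-0.005 0 -0.04 0 0 0 0;0 0 -0.03 0 0 0 0;0 0 -0.03 0 0 0 0;0 0 -0.02 0 0 0 0;0 0 0 0 0 0 0;0 0 0 0 0 0 0"
}}

```text
time_s: 9.2
eef_pos: [495.8, 108.1, 117.3]
ee_rot: [-0.0, 1.0, -0.02, -0.0]
force: [0.5, 0.3, -0.0]
grip_width: 0.108
grip_force: 80.1
```

It has entered about 8 mm with no force; continuing.

Call:
{"op": "drive_tool", "data": {
  "commands": "0 0 -0.03 0 0 0 0;0 0 -0.03 0 0 0 0;0 0 -0.02 0 0 0 0;0 0 0 0 0 0 0;0 0 0 0 0 0 0"
}}

```text
time_s: 9.62
eef_pos: [495.8, 108.1, 109.2]
ee_rot: [-0.0, 1.0, -0.02, -0.0]
force: [0.1, 0.4, -0.4]
grip_width: 0.107
grip_force: 80.1
```

Call:
{"op": "drive_tool", "data": {
  "commands": "0 0 -0.02 0 0 0 0;0 0 -0.02 0 0 0 0;0 0 -0.01 0 0 0 0;0 0 0 0 0 0 0;0 0 0 0 0 0 0"
}}

```text
time_s: 10.03
eef_pos: [496.1, 108.1, 104.7]
ee_rot: [-0.0, 1.0, -0.02, 0.0]
force: [-0.5, -0.1, 4.0]
grip_width: 0.108
grip_force: 80.6
```

Call:
{"op": "drive_tool", "data": {
  "commands": "0 0 -0.02 0 0 0 0;0 0 -0.02 0 0 0 0;0 0 0 0 0 0 0;0 0 0 0 0 0 0;0 0 0 0 0 0 0"
}}

```text
time_s: 10.45
eef_pos: [496.2, 108.1, 101.0]
ee_rot: [-0.0, 1.0, -0.02, 0.001]
force: [-1.3, 0.1, 8.3]
grip_width: 0.108
grip_force: 81.1
```

Call:
{"op": "drive_tool", "data": {
  "commands": "0 0 -0.01 0 0 0 0;0 0 -0.01 0 0 0 0;0 0 0 0 0 0 0;0 0 0 0 0 0 0;0 0 0 0 0 0 0"
}}

```text
time_s: 10.87
eef_pos: [496.5, 108.1, 100.2]
ee_rot: [0.0, 1.0, -0.02, 0.001]
force: [-4.2, -1.3, 20.0]
grip_width: 0.111
grip_force: 82.6
```

Call:
{"op": "drive_tool", "data": {
  "commands": "0 0 -0.005 0 0 0 0;0 0 0 0 0 0 0;0 0 0 0 0 0 0;0 0 0 0 0 0 0"
}}

```text
time_s: 11.2
eef_pos: [496.6, 108.2, 100.1]
ee_rot: [0.0, 1.0, -0.02, 0.001]
force: [-6.1, -0.0, 22.9]
grip_width: 0.105
grip_force: 83.1
```

```bash
python3 - <<'E'
from h import *
s=sense();p=capture("wrist");c=cam(p,s);im=p["pixels"].astype(int);o=s["eef_pos"];Rt=q2R(s["ee_rot"])
print(s["time_s"],o.round(2),s["force"].round(1),s["wrist_torque"].round(2),"zax",Rt[:,2].round(4))
mn=im.min(2)
n,l,st,ce=cv2.connectedComponentsWithStats((mn[180:330,280:360]>70).astype(np.uint8))
for i in range(1,n):
    if st[i,4]>80:
        q=np.argwhere(l==i)[:,::-1]+[280,180];print("box",st[i]+[280,180,0,0,0],cv2.fitLine(q.astype(np.float32),2,0,.01,.01).ravel().round(2))
C=np.array([496.2,107.8]);u=np.array([np.cos(np.radians(-2.6)),np.sin(np.radians(-2.6))])
for z in (116,118,120,124): print(z,"outer",proj(c,[*(C+22*u),z]).round(1))
print("mark expected",[proj(c,[*(C+k*u),72]).round(1) for k in (24,33)])
E
```

```text
11.2 [496.57 108.15 100.14] [-6.1 -0.  22.9] [-0.08  1.22  0.01] zax [ 2.6e-03 -2.0e-04 -1.0e+00]
box [ 280  180   80   38 2372] [ 1.0000e+00 -1.0000e-02  3.1918e+02  1.9451e+02]
box [314 209  17  28 423] [ 4.0000e-02 -1.0000e+00  3.2185e+02  2.2144e+02]
box [ 309  264   22   50 1049] [  0.     1.   319.93 288.34]
116 outer [322.7 262.9]
118 outer [322.7 264.7]
120 outer [322.8 266.6]
124 outer [322.8 270.4]
mark expected [array([322.1, 228.6]), array([322.2, 209.9])]
```

The stop is stiff: 3 N more force gave under 0.1 mm of travel. The pointer end is at row 264, against 264.7 expected for home and fully in, and it lines up with the mark.

```bash
python3 -c "
from rig import finish_job;print(finish_job())"
```

```text
the job is handed in; nothing more can be done
None
```

The job is handed in at about 11 s: the black knob is home on the D-shaft with its pointer in line with the dial mark, and the arm is still gripping it and holding the shaft in against its stop with about 23 N; the spool, scraper and tray were left alone.

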